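Lock the focus ring of the blue camera adapter

ROBOT

A 6-joint arm with a two-finger parallel gripper is mounted at the origin on the work surface. World frame = base frame: x ahead of the robot, y to its left, z up, the work surface at z = 0. Lengths are in m, angles in rad, forces in N, time in s.
With the tool pointing down it reaches from about 0.15 to 0.775 m from the base axis. Payload 6.1 kg.
Tool frame: the origin (TCP) lies between the finger pads; the fingertips stand 19 mm ahead of it and the grasp point (between the pads) is the TCP (bot.tips_ahead is the distance from the TCP to the fingertips, in m); y points along the fingers, z is the direction in which the jaws open and shut, and the axes are right-handed (so a half turn about y gives the same grasp; the last joint's range is limited). The gripper opens to 85 mm and grips with 20 to 120 N. Pads are 22 mm wide; open, the fingers measure 114 mm over their backs; the gripper's body (76 mm by 85 mm) begins 54 mm behind the grasp point. The pads swing forward as they close: fully open they stand 13 mm farther back than shut.
Start: joints at [-1.156, 0.126, -0.04, 1.405, 0, 1.571], TCP at [0.212, -0.48, 0.25] pointing down, gripper open.
Joint ranges: [-2.72, 2.72], [-0.95, 1.95], [-1.27, 1.35], [-1.78, 2.02], [-1.46, 1.47], [-3.14, 3.14]. Speed limits (rad/s): [2.39, 2.39, 3.01, 3.14, 3.14, 3.14].

INTERFACE

Orientations are given as a unit quaternion [w, x, y, z].
In Python, from station import bot gives the robot as it stands.
- The arm moves only by the tool drive_tool, never from a script. Its argument "rows" is a list of rows, each a list of 4 numbers: the shift along the tool's x, y, z in mm, then the turn about the tool's y in units of 5 degrees (1.0 is 5 degrees). In form: [[tx, ty, tz, turn], ...]. A call has 1 to 12 rows; each row shifts and turns the commanded pose from where the row before left it, along the tool's axes as they then stand; what a row does not reach is not made up. A row lasts 1/12 s, in which the tool goes at most 41.7 mm and 7.16 degrees, less where a joint would pass 70% of its speed; a pose out of reach is approached as far as the arm can. A call is refused whole if a number of a shift passes 41.7 or a number of a turn 1, either way. A call with a gripper value outside its range is refused whole. "grip" is the opening, from 0 (shut) to 1 (fully open), set as the call begins (left out, the last holds). The fingers move at their own pace and stop on an object; "grip_force" is the grip in N (left out, the last holds). Time passes only in rows, so rows that do not move let the fingers close. It gives the time, the measured TCP pose, the force and the opening at its end, in the units of the state.
- bot.get_state(): the state, without advancing time (a new reading comes with each control period).
- bot.snapshot(name): name is "scene" or "top"; returns a dict with "pixels" (384x512x3 uint8, red, green, blue), "fov_y" (degrees; the focal length in pixels is half the picture's height over the tangent of half this angle, whatever the lens; pixels are square), "cx", "cy" (the principal point, pixels), "extrinsics" (4x4, takes a point from world to camera coordinates). Camera axes: x right, y down, z forward; pixel columns grow to the right and rows downward; lengths in m; the calibration is good to about 2 mm. A picture is of the moment at which its call begins. There is no depth.
- bot.close_job(): hands the job in, once; it reports no verdict.
Trained networks look in the newest picture that a camera, given by its name, has taken for a name from the list of things; names that differ only in an ending like _2 or _b are one class to them, and where a whole thing is asked for, a point or a joint stands for the part that bears it (a point fixed in the world has none). Each returns a list of dicts, best first, with "conf" (0 to 1); they miss things now and then, are a little off and sometimes report something else, mostly with a low value. They report only what shows in the picture. A call takes as long as a camera call. They do not tell look-alikes from the thing itself.
- bot.regions_of(thing, camera): "mask" (384x512 bool, what is visible of it) and "box" ([centre column, centre row, width, height] in pixels, round what is visible of it).
The state is a dict: "clock": time; "joint_pos": joint angles; "qvel": joint speeds; "effort": joint torques, N m; "ee_pos": TCP position; "tcp_rot": TCP orientation; "ft_force": force on the tool from outside, world axes, zero at the start; "torque": the same for the moment, N m; "grip_width": opening from 0.0 (shut) to 1.0 (fully open).
Only numpy, scipy, OpenCV 4.12 (cv2) and the standard library are available. Lean on these libraries where they do the work, as an engineer would, in place of code of your own. Each camera call takes 0.05 s, during which the arm holds its last target. There are 200 camera calls.

TASK

Lock the focus of the blue microscope camera adapter: first slide its catch fully home so that the fork holds the barrel's focus pin, then turn the black knurled lock ring clockwise (seen from above) until it stops, where its white line meets the black line on the housing. The barrel must not turn with the ring (10 degrees at most), so leave the catch home, and let go at the end.

Things in the scene. Friction and masses are not known exactly. Their poses are not given: they have to be found in the camera images.
- blue_head: Fixed jig with the BLUE camera adapter (an identical ORANGE one is not it; the colour is on the barrel's band and the catch's grip). Origin: on the barrel's axis at table height; z up, x towards the catch. Base x -50 to 150, 90 wide, 12 high; white housing 66 x 66, top z 42; neck 40 dia to z 64; black lock ring 50 dia, z 64 to 84; aluminium barrel 30 dia to z 108 (mm).
- blue_catch (a joint): Catch travel along the head's -x, m: 0 back, 0.030 home (end stop), its fork's prongs (gap 18 mm) astride the pin. Starts at 0 to 0.006; drag 2 N, stays where left. An aluminium block 34 mm wide, top z 36 mm, carries the upright blue grip: 24 (x) by 16 (y) mm, z 36 to 74, centred at head x = 113 mm minus the travel, y = 0.
- blue_ring (a joint): Lock ring's angle on the barrel, rad, growing clockwise seen from above: starts loose at 0 to 0.3; locked at the end stop, 1.2, its white line then over the head's +x axis at the black line on the housing's top. Black, knurled, round the barrel, 50 mm dia, z 64 to 84 mm. Drag 0.12 N m, more than the barrel's, so it takes an unheld barrel along.
- blue_barrel (a joint): Angle of the focus barrel with its brass pin in the housing, rad, growing clockwise seen from above; 0 = pin along the head's +x. Starts within 0.04 of 0; turns easily (0.03 N m). The pin, 8 mm dia at z 28 mm, sticks out of the housing to x = 68 mm. The fork, when home, leaves about 0.08 of play either way.
Things that resemble listed ones, but are neither listed nor needed, are in the scene too. Leave any pink or turquoise look-alike of the blue_head alone.

How it is judged:
By the outcome, as a careful person would: the job done as asked, in the order asked, and still so for the second after the job is handed in, with the robot touching nothing.
It also fails if it takes over 40 s, if anything falls off the work surface, if the arm or the gripper's body presses on something with over 40 N, if the wrist force passes 120 N, or if a joint passes its speed limit or range.

## Working session

There is one attempt and no reset: what is moved stays moved. The work goes in short steps, Python scripts to look and compute and a tool call to move; the robot and the scene stay as the last step left them, time stands still between calls to the robot, and variables do not carry over. Pictures are saved under pics/ and viewed, about 8 in all and at most 12, crops included, and the job is handed in when it is done.

Besides the shell and the picture viewer there is one more tool, called after "Request:" as name(argument=value, ...), one argument or row to a line, values as JSON. drive_tool: Moves the arm, as the interface text tells. Its arguments: {"type":"object","properties":{"rows":{"type":"array"},"grip":{"type":"number"},"grip_force":{"type":"number"}},"required":["rows"]}

```bash
mkdir -p pics
cat > h.py <<'E'
import numpy as np, cv2
from station import bot
def cam(s):
    f=192/np.tan(np.radians(s["fov_y"])/2)
    return np.array([[f,0,s["cx"]],[0,f,s["cy"]],[0,0,1.]]),np.array(s["extrinsics"])
def proj(s,P):
    K,E=cam(s);P=np.atleast_2d(P);q=(E[:3,:3]@P.T+E[:3,3:4]);q=K@q;return (q[:2]/q[2]).T
def atz(s,uv,z):
    K,E=cam(s);R=E[:3,:3];c=-R.T@E[:3,3];d=R.T@np.linalg.inv(K)@[uv[0],uv[1],1];return c+d*(z-c[2])/d[2]
def tri(s1,u1,s2,u2):
    P=[cam(s)[0]@cam(s)[1][:3] for s in(s1,s2)]
    X=cv2.triangulatePoints(P[0],P[1],np.array(u1,float),np.array(u2,float))[:,0];return X[:3]/X[3]
def save(s,n,box=None,k=1):
    p=s["pixels"][:,:,::-1]
    if box: p=p[box[1]:box[3],box[0]:box[2]]
    cv2.imwrite("pics/"+n+".png",cv2.resize(p,None,fx=k,fy=k,interpolation=cv2.INTER_CUBIC))
E
python3 - <<'E'
from h import *
S={n:bot.snapshot(n) for n in("scene","top")}
for n,s in S.items():
    save(s,n+"0"); K,E=cam(s);print(n,K[0,0],(-E[:3,:3].T@E[:3,3]).round(3))
    for t in("blue_head","blue_catch","blue_ring","blue_barrel"):
        print(t,[(round(r["conf"],2),np.round(r["box"],1).tolist()) for r in bot.regions_of(t,n)])
im=np.hstack([S["scene"]["pixels"],S["top"]["pixels"]])
print(bot.get_state())
E
```

```text
scene 438.7487267595918 [ 0.867 -0.255  1.09 ]
blue_head [(0.96, [347.5, 106.2, 68.6, 58.9]), (0.64, [112.6, 259.5, 64.4, 74.8]), (0.61, [304.1, 226.4, 73.9, 64.5]), (0.57, [254.6, 159.6, 73.2, 55.0])]
blue_catch [(0.74, [363.9, 116.1, 18.6, 19.7]), (0.68, [120.2, 267.6, 25.0, 23.5]), (0.61, [319.2, 234.2, 25.3, 20.7]), (0.53, [269.3, 164.3, 19.2, 21.3])]
blue_ring [(0.71, [96.4, 231.2, 17.0, 15.2]), (0.65, [337.9, 92.9, 17.0, 10.8]), (0.61, [290.9, 206.8, 17.8, 16.2])]
blue_barrel [(0.94, [100.1, 239.4, 25.3, 36.9]), (0.73, [295.1, 210.5, 28.5, 35.0]), (0.65, [238.4, 145.1, 17.2, 23.9]), (0.57, [340.4, 98.2, 24.2, 34.9])]
top 398.8417612894958 [0.296 0.177 1.171]
blue_head [(0.94, [238.8, 229.9, 55.6, 75.0]), (0.89, [120.6, 211.0, 34.4, 70.0]), (0.86, [402.9, 246.1, 38.4, 72.1]), (0.82, [254.1, 147.9, 36.2, 70.2])]
blue_catch [(0.76, [119.6, 189.0, 20.0, 19.0]), (0.62, [405.9, 229.3, 15.0, 17.3]), (0.5, [231.3, 214.3, 15.0, 17.5]), (0.48, [250.4, 127.0, 13.6, 20.4])]
blue_ring [(0.7, [410.4, 266.1, 17.4, 19.8]), (0.68, [254.4, 162.8, 19.0, 13.3]), (0.64, [244.8, 247.9, 19.9, 17.1]),
[... 175 characters left out ...]
9.4, 20.1, 36.1])]
{'clock': 0.5, 'joint_pos': array([-1.15601718e+00,  1.25823958e-01, -3.96364770e-02,  1.40535553e+00,
       -1.36033242e-05,  1.57079722e+00]), 'qvel': array([ 6.69873999e-04,  4.63767170e-04,  1.58011205e-03, -5.45704591e-05,
       -1.10884969e-03, -1.74553750e-04]), 'effort': array([ 7.27926927e-04, -4.35289407e+01,  3.52824855e+01,  2.08505124e-03,
        8.48745731e-05,  4.70910351e-06]), 'ee_pos': array([ 0.21156121, -0.48047536,  0.25026523]), 'tcp_rot': array([ 0.14559116, -0.14560344,  0.69196059, -0.69194898]), 'ft_force': array([-0.03172985,  0.19187221, -0.37713116]), 'torque': array([ 0.02935308, -0.01464284, -0.0027061 ]), 'grip_width': 0.9999674917031848}
```

View pics/scene0.png

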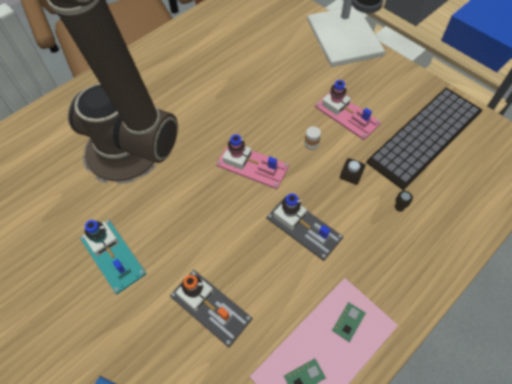

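View pics/top0.png

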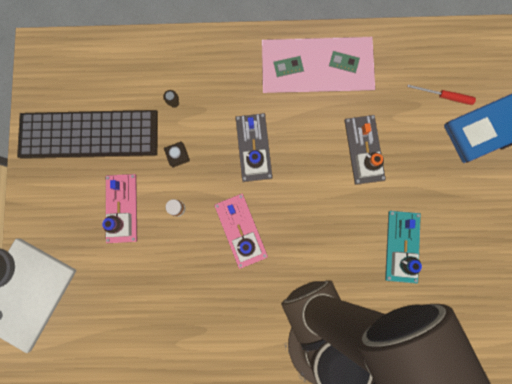

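The scene view shows the grey-based blue adapter at about (304,226), and the top view shows it at (254,148). The orange one is at (210,305) in scene and (366,148) in top, and the pink and turquoise look-alikes stand apart from it. I'll zoom in on both views.

Run:
```python
from h import *
a=bot.snapshot("scene");b=bot.snapshot("top")
A=a["pixels"][180:270,255:355,::-1];B=b["pixels"][105:195,215:295,::-1]
r=lambda p:cv2.resize(p,None,fx=4.4,fy=4.4,interpolation=cv2.INTER_CUBIC)
cv2.imwrite("pics/z1.png",np.hstack([r(A),r(B)]))
from scipy.optimize import least_squares
# blue blobs
for n,s,w in(("scene",a,(255,180,355,270)),("top",b,(215,105,295,195))):
    p=s["pixels"].astype(int);m=((p[...,2]-p[...,0]>50)&(p[...,2]-p[...,1]>40)).astype(np.uint8)
    mm=np.zeros_like(m);mm[w[1]:w[3],w[0]:w[2]]=m[w[1]:w[3],w[0]:w[2]]
    k,_,st,c=cv2.connectedComponentsWithStats(mm)
    print(n,[(st[i].tolist(),c[i].round(2).tolist()) for i in range(1,k) if st[i][4]>6])
    for t in("blue_head","blue_catch"):
      for q in bot.regions_of(t,n):
        x,y=q["box"][:2]
        if w[0]<x<w[2] and w[1]<y<w[3]:
            ct=max(cv2.findContours(q["mask"].astype(np.uint8),0,2)[0],key=cv2.contourArea);print(t,cv2.minAreaRect(ct))
```

```text
scene [([285, 194, 13, 12, 103], [291.32, 199.67]), ([319, 225, 11, 13, 96], [323.95, 230.85])]
blue_head ((305.82928466796875, 225.4634246826172), (72.15228271484375, 35.91996765136719), 38.65980529785156)
blue_catch ((320.2500305175781, 232.75003051757812), (19.798988342285156, 17.677669525146484), 45.0)
top [([248, 117, 6, 12, 60], [250.62, 122.1]), ([249, 151, 12, 12, 91], [254.44, 156.62])]
blue_head ((253.80484008789062, 147.24391174316406), (66.25892639160156, 31.141693115234375), 83.6598129272461)
blue_catch ((251.5, 128.0), (20.0, 11.0), 90.0)
```

View pics/z1.png

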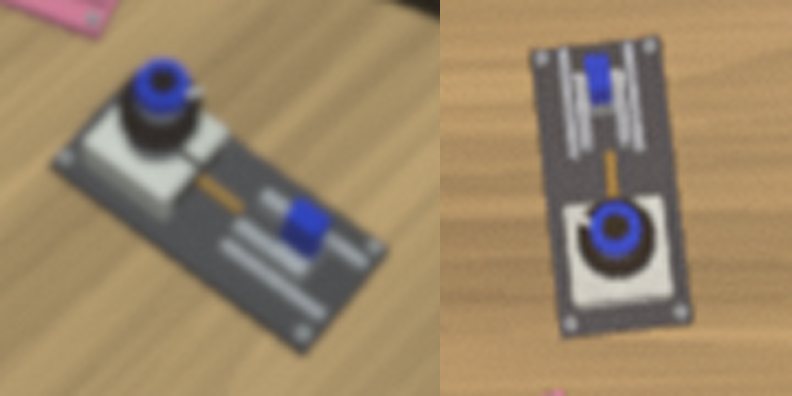

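Both crops show the head clearly. In the scene panel the base corners are at (52,162), (388,250) and (303,353), and in the top panel at (530,52), (658,37), (692,322) and (562,337). The blue band, the grip and the brass pin are all visible. Next I fit the pose to these points.

Run:
```python
from h import *
from scipy.optimize import least_squares
a=bot.snapshot("scene");b=bot.snapshot("top")
t=np.array([[530,52],[658,37],[692,322],[562,337]],float);t[:,0]-=440;T=t/4.4+[214.6,104.6]
S=np.array([[52,162],[388,250],[303,353]])/4.4+[254.6,179.6]
C=np.array([[.15,.045],[.15,-.045],[-.05,-.045],[-.05,.045]])
print("tops at z12",[atz(b,u,.012).round(4).tolist() for u in T]);print("scene",[atz(a,u,.012).round(4).tolist() for u in S])
def W(p,P):
    c,s=np.cos(p[2]),np.sin(p[2]);P=np.atleast_2d(P);return np.c_[p[0]+c*P[:,0]-s*P[:,1],p[1]+s*P[:,0]+c*P[:,1],P[:,2]]
C3=np.c_[C,np.full(4,.012)]
Sb=np.array([[323.95,230.85]])
def blk(p):
    tr=p[3]
    band=[0,0,.104]
    g=[.113-tr,0,.058]
    return band,g
wa=np.linalg.norm
def res(p):
    q=np.r_[p[:3],0]
    r=[proj(b,W(q,C3))-T]
    # scene corners order left,right,bottom
    idx=[min(range(4),key=lambda i:wa(proj(a,W(q,C3))[i]-u)) for u in S]
    r.append(proj(a,W(q,C3))[idx]-S);return np.concatenate(r).ravel()
p0=[*np.array([atz(b,u,.012)[:2] for u in T[2:]]).mean(0),0]; d=np.array([atz(b,u,.012)[:2] for u in T]); v=d[:2].mean(0)-d[2:].mean(0);p0[2]=np.arctan2(v[1],v[0]);p0[:2]+=v/4
o=least_squares(res,p0,loss="soft_l1");p=o.x;print("pose",p,"deg",np.degrees(p[2]));print(o.fun.reshape(-1,2).round(2))
gt=tri(a,[323.95,230.85],b,[250.62,122.1]);bt=tri(a,[291.32,199.67],b,[254.44,156.62])
c,s=np.cos(p[2]),np.sin(p[2])
for n,X in(("grip",gt),("band",bt)):
    d=X[:2]-p[:2];print(n,X.round(4),"head",(c*d[0]+s*d[1]).round(4),(-s*d[0]+c*d[1]).round(4))
for n,s_,u,z in(("scene",a,[323.95,230.85],.058),("top",b,[250.62,122.1],.070),("sc band",a,[291.32,199.67],.104),("top band",b,[254.44,156.62],.106)):
    d=atz(s_,u,z)[:2]-p[:2];print(n,(c*d[0]+s*d[1]).round(4),(-s*d[0]+c*d[1]).round(4))
np.save("pose.npy",p)
```

```text
tops at z12 [[0.6635, 0.255, 0.012], [0.6719, 0.1676, 0.012], [0.4751, 0.1489, 0.012], [0.4668, 0.2358, 0.012]]
scene [[0.4762, 0.1455, 0.012], [0.6633, 0.2491, 0.012], [0.6713, 0.1617, 0.012]]
pose [0.51948167 0.19568583 0.08634598] deg 4.947260316831708
[[ 0.51 -0.5 ]
 [ 1.26 -0.32]
 [ 0.81  0.51]
 [-0.13  0.34]
 [-0.41 -0.83]
 [ 1.54 -0.6 ]
 [ 0.96 -0.16]]
grip [0.629  0.2056 0.0602] head 0.1099 0.0004
band [0.5196 0.1954 0.0992] head 0.0001 -0.0003
scene 0.1084 -0.0
top 0.1085 0.002
sc band 0.0004 -0.0043
top band 0.0004 0.0015
```

```bash
cat >> h.py <<'E'
from scipy.spatial.transform import Rotation as Ro
p=np.load("pose.npy")
def go(hx,hy,z,jaw=None):
    "shift in tool axes (mm) to head point; turn units to bring jaw line to head angle jaw (deg)"
    s=bot.get_state();q=s["tcp_rot"];R=Ro.from_quat([q[1],q[2],q[3],q[0]]).as_matrix()
    c,n=np.cos(p[2]),np.sin(p[2]);W=np.array([p[0]+c*hx-n*hy,p[1]+n*hx+c*hy,z])
    print("shift",(R.T@(W-s["ee_pos"])*1e3).round(1))
    ja=np.degrees(np.arctan2(R[1,2],R[0,2])-p[2])
    print("jaw head deg %.1f"%ja,"tilt",R[:,1].round(3),"j",s["joint_pos"].round(2),"t",s["clock"])
    if jaw is not None:
        d=(ja-jaw+90)%180-90;print("turn units",round(d/5,2))
    d=s["ee_pos"]-[*p[:2],0];print("head pos",(c*d[0]+n*d[1]).round(4),(-n*d[0]+c*d[1]).round(4),d[2].round(4))
    print("F head",(c*s["ft_force"][0]+n*s["ft_force"][1]).round(2),(-n*s["ft_force"][0]+c*s["ft_force"][1]).round(2),s["ft_force"][2].round(2),"M",s["torque"].round(3),"grip",round(s["grip_width"],3))
E
python3 - <<'E'
from h import *
p=np.array([.5195,.1957,.090]);np.save("pose.npy",p)
go(.109,0,.18,90)
E
```

```text
shift [-657.5   70.3 -459.6]
jaw head deg -71.2 tilt [ 0. -0. -1.] j [-1.16  0.13 -0.04  1.41  0.    1.57] t 0.9
turn units 3.76
head pos -0.3651 -0.6471 0.2503
F head 0.08 0.51 -0.14 M [-0.039 -0.005 -0.035] grip 1.0
```

Request:
drive_tool(
  rows=[
    [-27.4, 2, -19.1, 0],
    [-27.4, 2, -19.1, 0],
    [-27.4, 2, -19.1, 0],
    [-27.4, 2, -19.1, 0],
    [-27.4, 2, -19.1, 0],
    [-27.4, 2, -19.1, 0],
    [-27.4, 2, -19.1, 0],
    [-27.4, 2, -19.1, 0],
    [-27.4, 2, -19.1, 0],
    [-27.4, 2, -19.1, 0],
    [-27.4, 2, -19.1, 0],
    [-27.4, 2, -19.1, 0],
  ],
)

```text
clock: 1.9
ee_pos: [0.4207, -0.1366, 0.2264]
tcp_rot: [-0.146, 0.145, -0.692, 0.692]
ft_force: [1.2, -1.1, 0.4]
grip_width: 0.999
```

Request:
drive_tool(
  rows=[
    [-27.4, 2, -19.1, 0],
    [-27.4, 2, -19.1, 0],
    [-27.4, 2, -19.1, 0],
    [-27.4, 2, -19.1, 0],
    [-27.4, 2, -19.1, 0],
    [-27.4, 2, -19.1, 0],
    [-27.4, 2, -19.1, 0],
    [-27.4, 2, -19.1, 0],
    [-27.4, 2, -19.1, 0],
    [-27.4, 2, -19.1, 0],
    [-27.4, 2, -19.1, 0],
    [-27.4, 2, -19.1, 0],
  ],
)

```text
clock: 2.9
ee_pos: [0.6293, 0.2057, 0.2021]
tcp_rot: [-0.146, 0.146, -0.692, 0.692]
ft_force: [0.2, -0.4, 0.7]
grip_width: 1.002
```

```bash
python3 -c "
from h import *
go(.109,0,.18,90)"
```

```text
shift [ 1.2 22.1 -0.4]
jaw head deg -71.4 tilt [ 0. -0. -1.] j [ 0.32  0.39  0.2   1.38 -0.    3.04] t 2.9
turn units 3.72
head pos 0.1103 0.0 0.2021
F head 0.14 -0.42 0.68 M [-0.011 -0.07  -0.018] grip 1.002
```

Request:
drive_tool(
  rows=[
    [0, 0, 0, -1],
    [0, 0, 0, -1],
    [0, 0, 0, -1],
    [0, 0, 0, -1],
    [0, 0, 0, -1],
    [0, 0, 0, -1],
    [0, 0, 0, -1],
    [0, 0, 0, -1],
    [0, 0, 0, -1],
    [0, 0, 0, -1],
    [0, 0, 0, -1],
    [0, 0, 0, -1],
  ],
  grip=0.5,
)

```text
clock: 3.9
ee_pos: [0.6287, 0.2041, 0.2021]
tcp_rot: [0.473, -0.473, 0.525, -0.525]
ft_force: [0.5, -0.2, -0.8]
grip_width: 0.501
```

Request:
drive_tool(
  rows=[
    [0, 0, 0, -1],
    [0, 0, 0, -1],
    [0, 0, 0, -1],
    [0, 0, 0, -1],
    [0, 0, 0, -1],
    [0, 0, 0, -1],
    [0, 0, 0, -1],
    [0, 0, 0, -1],
    [0, 0, 0, -1],
    [0, 0, 0, -1],
    [0, 0, 0, -1],
    [0, 0, 0, -1],
  ],
)

```text
clock: 4.9
ee_pos: [0.6287, 0.2041, 0.2022]
tcp_rot: [-0.672, 0.673, -0.218, 0.218]
ft_force: [1.3, -0.5, 0.6]
grip_width: 0.497
```

Request:
drive_tool(
  rows=[
    [0, 0, 0, -1],
    [0, 0, 0, -1],
    [0, 0, 0, -1],
    [0, 0, 0, -1],
    [0, 0, 0, -1],
    [0, 0, 0, -1],
    [0, 0, 0, -1],
    [0, 0, 0, -1],
    [0, 0, 0, -0.28],
  ],
)

```text
clock: 5.65
ee_pos: [0.6287, 0.2041, 0.2022]
tcp_rot: [-0.706, 0.706, 0.033, -0.033]
ft_force: [0.1, -0.2, 0.2]
grip_width: 0.503
```

```bash
python3 -c "
from h import *
go(.109,0,.061,90)
s=bot.snapshot('scene');save(s,'g1',(230,110,390,230),4)
"
```

```text
shift [ -0.5 141.2   1.5]
jaw head deg 90.2 tilt [-0. -0. -1.] j [0.31 0.39 0.2  1.38 0.   0.22] t 5.65
turn units 0.04
head pos 0.1095 -0.0015 0.2022
F head 0.12 -0.16 0.16 M [-0.002  0.042  0.002] grip 0.503
```

View pics/g1.png

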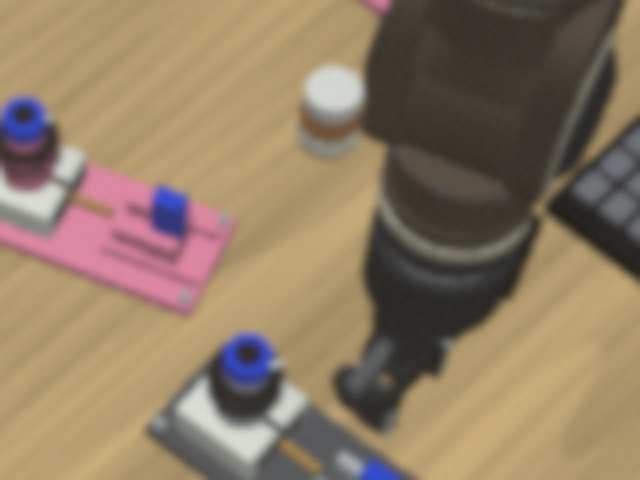

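The gripper hangs over the catch with its jaws across the grip, and nothing is in the way. I lower it onto the grip.

Request:
drive_tool(
  rows=[
    [-0.5, 20, 1.5, 0],
    [0, 25, 0, 0],
    [0, 25, 0, 0],
    [0, 20, 0, 0],
    [0, 15, 0, 0],
    [0, 12, 0, 0],
    [0, 12, 0, 0],
    [0, 12, 0, 0],
    [0, 0, 0, 0],
  ],
)

```text
clock: 6.45
ee_pos: [0.627, 0.2052, 0.0587]
tcp_rot: [-0.706, 0.707, 0.031, -0.033]
ft_force: [-0.4, -0.6, -1.4]
grip_width: 0.5
```

Request:
drive_tool(
  rows=[
    [0, 0, 0, 0],
    [0, 0, 0, 0],
    [0, 0, 0, 0],
    [0, 0, 0, 0],
    [0, 0, 0, 0],
    [0, 0, 0, 0],
  ],
  grip=0,
  grip_force=25,
)

```text
clock: 6.95
ee_pos: [0.6286, 0.2059, 0.0623]
tcp_rot: [0.707, -0.706, -0.033, 0.031]
ft_force: [-0.7, 1.3, 4.3]
grip_width: 0.181
```

```bash
python3 -c "
from h import *
go(.083,0,.061,90)"
```

```text
shift [-26.6   1.3  -0.4]
jaw head deg 90.0 tilt [ 0.002  0.001 -1.   ] j [ 0.32  0.43 -0.05  1.09  0.    0.23] t 6.95
turn units 0.0
head pos 0.1096 0.0004 0.0623
F head -0.6 1.39 4.26 M [0.251 0.027 0.095] grip 0.181
```

Request:
drive_tool(
  rows=[
    [-3, 0, 0, 0],
    [-4, 0, 0, 0],
    [-4, 0, 0, 0],
    [-4, 0, 0, 0],
    [-3, 0, 0, 0],
    [-2, 0, 0, 0],
    [-2, 0, 0, 0],
    [0, 0, 0, 0],
  ],
)

```text
clock: 7.62
ee_pos: [0.6061, 0.2038, 0.0623]
tcp_rot: [0.707, -0.706, -0.032, 0.031]
ft_force: [0.9, 2.6, 6.0]
grip_width: 0.184
```

Request:
drive_tool(
  rows=[
    [-2, 0, 0, 0],
    [-2, 0, 0, 0],
    [-1, 0, 0, 0],
    [-1, 0, 0, 0],
    [0, 0, 0, 0],
  ],
)

```text
clock: 8.03
ee_pos: [0.6013, 0.2034, 0.0623]
tcp_rot: [0.707, -0.706, -0.033, 0.031]
ft_force: [4.7, 2.5, 3.3]
grip_width: 0.179
```

```bash
python3 -c "
from h import *
go(.083,0,.061,90)"
```

```text
shift [ 0.8  1.3 -0.3]
jaw head deg 90.0 tilt [ 0.004  0.001 -1.   ] j [ 0.33  0.39 -0.12  1.06 -0.    0.24] t 8.0333
turn units 0.0
head pos 0.0822 0.0003 0.0623
F head 4.89 2.11 3.27 M [ 0.453 -0.87   0.092] grip 0.179
```

Request:
drive_tool(
  rows=[
    [-1, 0, 0, 0],
    [-1, 0, 0, 0],
    [0, 0, 0, 0],
    [0, 0, 0, 0],
  ],
)

```text
clock: 8.37
ee_pos: [0.6011, 0.2034, 0.0623]
tcp_rot: [0.707, -0.706, -0.034, 0.029]
ft_force: [11.3, 2.6, -0.8]
grip_width: 0.185
```

Request:
drive_tool(
  rows=[
    [-1, 0, 0, 0],
    [-1, 0, 0, 0],
    [0, 0, 0, 0],
    [0, 0, 0, 0],
  ],
)

```text
clock: 8.7
ee_pos: [0.6009, 0.2033, 0.0624]
tcp_rot: [0.707, -0.706, -0.035, 0.028]
ft_force: [17.4, 3.6, -4.4]
grip_width: 0.182
```

```bash
python3 -c "
from h import *
go(.083,0,.061,90)"
```

```text
shift [ 1.2  1.4 -0.3]
jaw head deg 90.0 tilt [ 0.01   0.001 -1.   ] j [ 0.33  0.38 -0.13  1.05 -0.    0.24] t 8.7
turn units -0.0
head pos 0.0817 0.0003 0.0624
F head 17.63 2.07 -4.36 M [ 0.672 -3.223  0.093] grip 0.182
```

The catch is at its end stop: the force climbs to 17 N with no motion. I take the push off, let go and lift.

Request:
drive_tool(
  rows=[
    [2, 0, 0, 0],
    [2, 0, 0, 0],
    [0, 0, 0, 0],
  ],
)

```text
clock: 8.95
ee_pos: [0.6014, 0.2034, 0.0623]
tcp_rot: [0.707, -0.706, -0.033, 0.031]
ft_force: [4.2, 3.1, 4.1]
grip_width: 0.181
```

Request:
drive_tool(
  rows=[
    [0, 0, 0, 0],
    [0, 0, 0, 0],
    [0, 0, 0, 0],
    [0, 0, 0, 0],
    [0, -10, 0, 0],
    [0, -20, 0, 0],
    [0, -25, 0, 0],
    [0, -25, 0, 0],
    [0, -15, 0, 0],
    [0, 0, 0, 0],
  ],
  grip=0.45,
)

```text
clock: 9.78
ee_pos: [0.6017, 0.2035, 0.1612]
tcp_rot: [0.707, -0.706, -0.034, 0.03]
ft_force: [-0.6, -0.0, 1.6]
grip_width: 0.45
```

```bash
python3 -c "
from h import *
go(0,0,.16,90)
b=bot.snapshot('scene');save(b,'c2',(255,180,355,270),6)"
```

```text
shift [-82.6   0.7  -0.4]
jaw head deg 90.0 tilt [ 0.006  0.002 -1.   ] j [ 0.33  0.34  0.04  1.26 -0.    0.24] t 9.7833
turn units 0.0
head pos 0.0826 0.0004 0.1612
F head -0.61 0.02 1.61 M [ 0.017 -0.03   0.045] grip 0.45
```

View pics/c2.png

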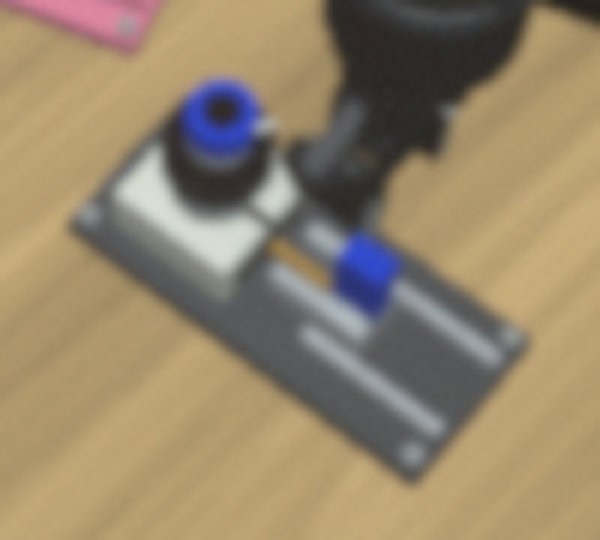

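The picture shows the catch home: the blue grip is at (368,275) in the crop with the prongs astride the brass pin. The ring's white line is at (262,125), towards head +y, so it is still loose. I open fully and go over the ring.

Request:
drive_tool(
  rows=[
    [-15, 0, 0, 0],
    [-20, 0, 0, 0],
    [-20, 0, 0, 0],
    [-20, 0, 0, 0],
    [-7.6, 0, 0, 0],
    [0, 0, 0, 0],
    [0, 0, 0, 0],
  ],
  grip=1,
)

```text
clock: 10.42
ee_pos: [0.518, 0.1956, 0.156]
tcp_rot: [-0.706, 0.706, 0.032, -0.032]
ft_force: [-0.1, -0.6, -0.3]
grip_width: 0.993
```

```bash
python3 -c "
from h import *
go(0,0.0003,.072,90)"
```

```text
shift [ 1.5 84.   0.3]
jaw head deg 90.0 tilt [ 0. -0. -1.] j [ 0.36  0.2  -0.16  1.21 -0.    0.27] t 10.4167
turn units 0.0
head pos -0.0015 0.0 0.156
F head -0.2 -0.57 -0.32 M [ 0.062 -0.021  0.01 ] grip 0.993
```

Request:
drive_tool(
  rows=[
    [1.5, 10, 0.3, 0],
    [0, 15, 0, 0],
    [0, 15, 0, 0],
    [0, 15, 0, 0],
    [0, 12, 0, 0],
    [0, 10, 0, 0],
    [0, 6, 0, 0],
    [0, 0, 0, 0],
  ],
)

```text
clock: 11.08
ee_pos: [0.519, 0.1957, 0.0713]
tcp_rot: [-0.706, 0.707, 0.031, -0.033]
ft_force: [0.2, 0.4, -0.6]
grip_width: 0.999
```

Request:
drive_tool(
  rows=[
    [0, 0, 0, 0],
    [0, 0, 0, 0],
    [0, 0, 0, 0],
    [0, 0, 0, 0],
    [0, 0, 0, 0],
    [0, 0, 0, 0],
  ],
  grip=0,
  grip_force=40,
)

```text
clock: 11.58
ee_pos: [0.52, 0.1959, 0.0744]
tcp_rot: [-0.706, 0.706, 0.033, -0.031]
ft_force: [-0.5, -1.1, 5.9]
grip_width: 0.577
```

```bash
python3 -c "
from h import *
go(0,0.0003,.072,90)"
```

```text
shift [-0.5  2.4  0.1]
jaw head deg 90.0 tilt [ 0.002  0.    -1.   ] j [ 0.36  0.24 -0.29  1.04 -0.    0.27] t 11.5833
turn units -0.0
head pos 0.0005 0.0002 0.0744
F head -0.57 -1.08 5.95 M [-0.452  0.087  0.082] grip 0.577
```

Request:
drive_tool(
  rows=[
    [0, 0, 0, 0.5],
    [0, 0, 0, 1],
    [0, 0, 0, 1],
    [0, 0, 0, 1],
    [0, 0, 0, 1],
    [0, 0, 0, 1],
    [0, 0, 0, 1],
    [0, 0, 0, 1],
    [0, 0, 0, 0.5],
    [0, 0, 0, 0],
  ],
)

```text
clock: 12.42
ee_pos: [0.5199, 0.1956, 0.0744]
tcp_rot: [-0.674, 0.674, -0.212, 0.213]
ft_force: [-0.9, -4.0, 6.5]
grip_width: 0.573
```

```bash
python3 -c "
from h import *
go(0,0.0003,.072,90)"
```

```text
shift [-0.6  2.4  0. ]
jaw head deg 49.9 tilt [ 0.002 -0.001 -1.   ] j [ 0.36  0.24 -0.29  1.04 -0.    0.97] t 12.4167
turn units -8.02
head pos 0.0004 -0.0001 0.0744
F head -1.24 -3.92 6.45 M [-0.749  0.165 -0.039] grip 0.573
```

Request:
drive_tool(
  rows=[
    [0, 0, 0, 0.6],
    [0, 0, 0, 0.6],
    [0, 0, 0, 0.4],
    [0, 0, 0, 0],
  ],
)

```text
clock: 12.75
ee_pos: [0.5199, 0.1956, 0.0744]
tcp_rot: [0.658, -0.658, 0.258, -0.259]
ft_force: [0.2, -2.6, 6.3]
grip_width: 0.571
```

```bash
python3 -c "
from h import *
go(0,0.0003,.072,90)
b=bot.snapshot('scene');save(b,'r3',(255,180,355,270),6)"
```

```text
shift [-0.6  2.4 -0. ]
jaw head deg 41.9 tilt [ 0.002 -0.001 -1.   ] j [ 0.36  0.24 -0.29  1.04 -0.    1.11] t 12.75
turn units -9.62
head pos 0.0004 -0.0001 0.0744
F head -0.04 -2.66 6.34 M [-0.729  0.162 -0.017] grip 0.571
```

View pics/r3.png

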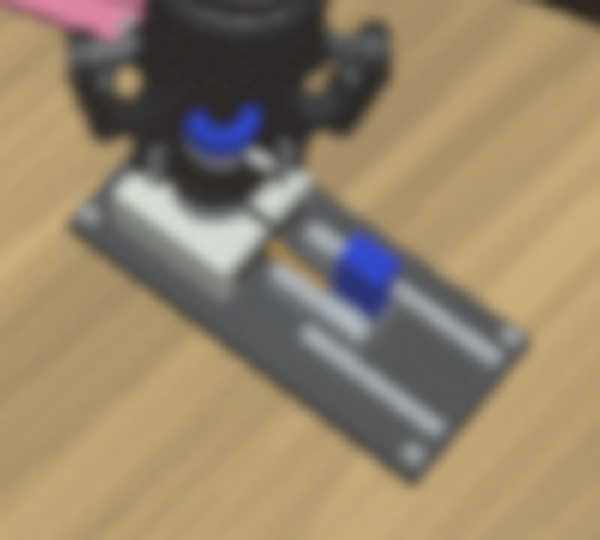

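The white line has moved from (262,125) to about (262,158), and the black line is at about (265,212). That leaves roughly 15–20 degrees, so I carry on in small steps and watch the moment.

Request:
drive_tool(
  rows=[
    [0, 0, 0, 0.6],
    [0, 0, 0, 0.6],
    [0, 0, 0, 0.6],
    [0, 0, 0, 0],
  ],
)

```text
clock: 13.13
ee_pos: [0.5198, 0.1955, 0.0744]
tcp_rot: [-0.636, 0.636, -0.309, 0.311]
ft_force: [-1.1, -4.3, 7.3]
grip_width: 0.571
```

```bash
python3 -c "
from h import *
go(0,0.0003,.072,90)"
```

```text
shift [-0.6  2.4  0. ]
jaw head deg 32.9 tilt [ 0.002 -0.001 -1.   ] j [ 0.36  0.24 -0.29  1.04 -0.    1.27] t 13.1333
turn units -11.43
head pos 0.0003 -0.0002 0.0744
F head -1.48 -4.2 7.28 M [-0.768  0.296  0.014] grip 0.571
```

Request:
drive_tool(
  rows=[
    [0, 0, 0, 0.4],
    [0, 0, 0, 0.4],
    [0, 0, 0, 0],
    [0, 0, 0, 0],
  ],
)

```text
clock: 13.47
ee_pos: [0.5198, 0.1956, 0.0744]
tcp_rot: [0.625, -0.625, 0.331, -0.332]
ft_force: [-0.9, -3.7, 6.5]
grip_width: 0.573
```

```bash
python3 -c "
from h import *
go(0,0.0003,.072,90)"
```

```text
shift [-0.5  2.4 -0. ]
jaw head deg 29.0 tilt [ 0.002 -0.001 -1.   ] j [ 0.36  0.24 -0.29  1.04 -0.    1.34] t 13.4667
turn units -12.2
head pos 0.0003 -0.0002 0.0744
F head -1.27 -3.65 6.47 M [-0.837  0.255 -0.08 ] grip 0.573
```

Request:
drive_tool(
  rows=[
    [0, 0, 0, 0.4],
    [0, 0, 0, 0.4],
    [0, 0, 0, 0],
    [0, 0, 0, 0],
  ],
)

```text
clock: 13.8
ee_pos: [0.5196, 0.1961, 0.0743]
tcp_rot: [0.614, -0.613, 0.351, -0.352]
ft_force: [-1.2, -2.2, 5.9]
grip_width: 0.567
```

```bash
python3 -c "
from h import *
go(0,0.0003,.072,90)"
```

```text
shift [-0.   2.3 -0.2]
jaw head deg 25.2 tilt [ 0.001  0.    -1.   ] j [ 0.36  0.24 -0.29  1.04 -0.    1.4 ] t 13.8
turn units -12.97
head pos 0.0002 0.0004 0.0743
F head -1.43 -2.08 5.86 M [-0.423  0.297  1.206] grip 0.567
```

Request:
drive_tool(
  rows=[
    [0, 0, 0, 0.4],
    [0, 0, 0, 0.4],
    [0, 0, 0, 0],
    [0, 0, 0, 0],
  ],
)

```text
clock: 14.13
ee_pos: [0.5193, 0.1968, 0.0743]
tcp_rot: [0.601, -0.6, 0.373, -0.373]
ft_force: [-3.6, 0.5, 7.2]
grip_width: 0.569
```

```bash
python3 -c "
from h import *
go(0,0.0003,.072,90)
b=bot.snapshot('scene');save(b,'r4',(255,180,355,270),6)"
```

```text
shift [ 0.8  2.3 -0.2]
jaw head deg 21.2 tilt [ 0.001  0.002 -1.   ] j [ 0.36  0.24 -0.29  1.04  0.    1.47] t 14.1333
turn units -13.77
head pos -0.0001 0.0011 0.0743
F head -3.52 0.83 7.22 M [0.114 0.454 1.047] grip 0.569
```

View pics/r4.png

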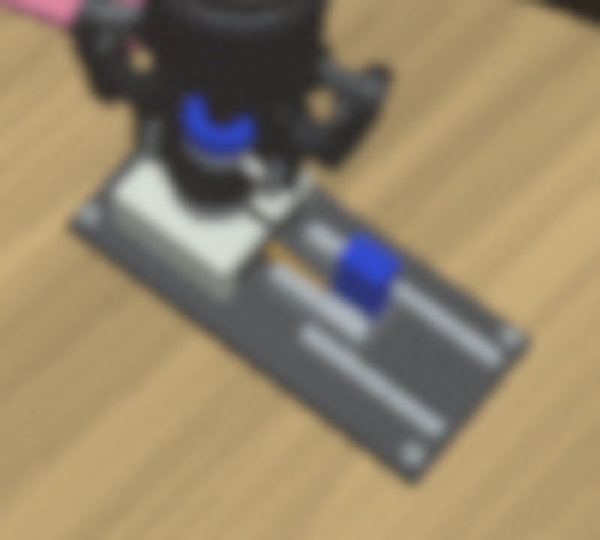

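The moment jumped from about 0 to 1.2 N m near 64 degrees and then the pads slipped, which points to the end stop. The white line is at about (255,165). I let go, lift and check.

Request:
drive_tool(
  rows=[
    [0, 0, 0, 0],
    [0, 0, 0, 0],
    [0, 0, 0, 0],
    [0, 0, 0, 0],
    [0, 0, 0, 0],
    [0, 0, 0, 0],
  ],
  grip=1,
)

```text
clock: 14.68
ee_pos: [0.5194, 0.1959, 0.0732]
tcp_rot: [-0.6, 0.6, -0.374, 0.374]
ft_force: [-0.3, -0.7, -0.6]
grip_width: 1.003
```

Request:
drive_tool(
  rows=[
    [0, -8, 0, 0],
    [0, -15, 0, 0],
    [0, -20, 0, 0],
    [0, -25, 0, 0],
    [0, -30, 0, 0],
    [0, -30, 0, 0],
    [0, -30, 0, 0],
    [0, -30, 0, 0],
    [0, -20, 0, 0],
    [0, 0, 0, 0],
  ],
)

```text
clock: 15.52
ee_pos: [0.5206, 0.1964, 0.287]
tcp_rot: [0.602, -0.598, 0.372, -0.376]
ft_force: [-0.8, 0.0, 0.6]
grip_width: 1.001
```

Run:
```python
from h import *
go(-.2,0,.28)
b=bot.snapshot('scene')
c,n=np.cos(p[2]),np.sin(p[2])
def hd(r,deg,z):
    a=np.radians(deg);x,y=r*np.cos(a),r*np.sin(a);return [p[0]+c*x-n*y,p[1]+n*x+c*y,z]
off=[0,0]
for l,P in(("ring0 outer",hd(.025,0,.084)),("ring0 in",hd(.017,0,.084)),("ring10",hd(.025,10,.084)),("ring20",hd(.025,20,.084)),("hous",hd(.033,0,.042)),("pinend",hd(.068,0,.028)),("bandc",hd(0,0,.106))):
    print(l,((proj(b,P)[0]-[265,175]+.5)*10).round(0))
save(b,'f5',(265,175,340,235),10)
```

```text
shift [ -71.5    5.4 -188.1]
jaw head deg 21.0 tilt [ 0.007  0.003 -1.   ] j [ 0.36  0.18  0.11  1.49 -0.    1.48] t 15.5167
head pos 0.0012 0.0006 0.287
F head -0.83 0.11 0.63 M [-0.022  0.046 -0.033] grip 1.001
ring0 outer [348. 332.]
ring0 in [324. 315.]
ring10 [357. 320.]
ring20 [364. 307.]
hous [361. 424.]
pinend [460. 523.]
bandc [278. 236.]
```

View pics/f5.png

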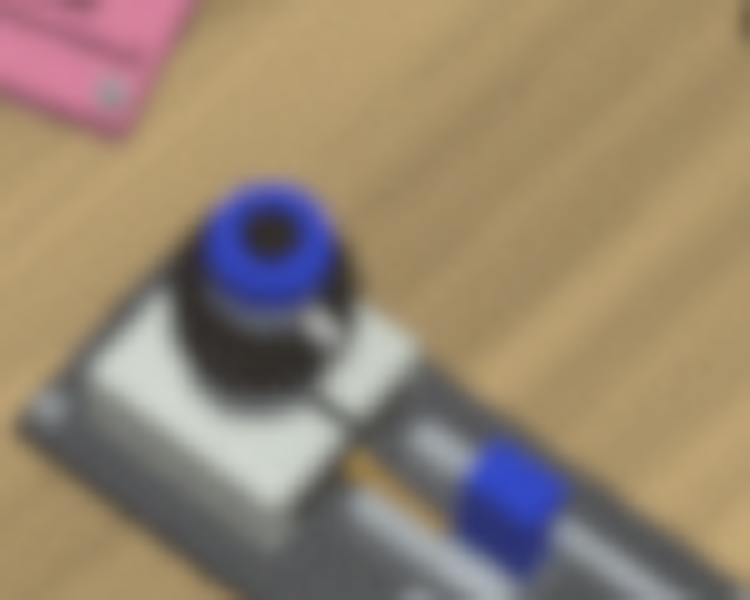

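The white line runs from about (303,305) to (342,345). Once I allow for the scene camera's offset of roughly (-8,+7) px, measured on the band, that matches the projected locked direction. The grip's position is unchanged, at scene pixel (316,226), so the catch is still home.

```bash
python3 -c "
from station import bot
print(bot.close_job())"
```

```text
the job is handed in; nothing more can be done
None
```

The blue adapter's focus is locked, and the job was handed in at about 15.6 s of the 40 s allowed.

- **Catch:** I slid it about 28 mm to its end stop, where the push rose to 17 N with no further motion. After I let go, pictures showed the fork's prongs astride the pin. The grip had not moved by the last picture.
- **Ring:** I gripped it and turned it clockwise until the moment jumped from about 0 to 1.2 N m near 64°. The pads then slipped for the last few degrees of the move.
- **Final state:** The last picture shows the white line in the locked direction, to within the roughly 5–10° the picture can resolve. The gripper was open and about 0.18 m above the adapter, touching nothing.
- **Barrel:** I did not measure its turn directly. I infer it stayed within the fork's play (about 4.6°), because the catch stayed home.
- **Disagreement:** The two cameras differed by about 5 mm in y on the base corners, so I used the fit of both views. The gripper closed within 0.5 mm of that fit sideways, on both the grip and the ring.

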